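# Put the microscope objectives on their storage bases

### The job

Put the four steel microscope objectives away: stand each one upright, nose up, on the middle of the round storage base of its own size rank - the longest on the largest base, and so on down to the shortest on the smallest. Do them one after another in that order, longest first and shortest last, and let go of each before taking the next. Do not knock any objective over, and leave the two black eyepieces where they are.

Things in the scene. Friction and masses are not known exactly. Their poses are not given: they have to be found in the camera images.
- longest_center (a point): The longest of the four microscope objectives: a round bare-steel lens barrel with a thin black band, standing upright on its flat end, narrow lens nose up. 66 mm tall, 46 mm in diameter, straight-sided over its lower 53 mm, above that tapering to the nose; about 360 g. The point is on its axis, half-way up (33 mm above its underside); z points up along the axis. At the start all objectives, bases and eyepieces lie mixed on the bench, centres at least 115 mm apart.
- long_center (a point): The second longest of the four microscope objectives: a round bare-steel lens barrel with a thin black band, standing upright on its flat end, narrow lens nose up. 56 mm tall, 37 mm in diameter, straight-sided over its lower 45 mm, above that tapering to the nose; about 220 g. The point is on its axis, half-way up (28 mm above its underside); z points up along the axis. At the start all objectives, bases and eyepieces lie mixed on the bench, centres at least 115 mm apart.
- short_center (a point): The third longest of the four microscope objectives: a round bare-steel lens barrel with a thin black band, standing upright on its flat end, narrow lens nose up. 46 mm tall, 28 mm in diameter, straight-sided over its lower 37 mm, above that tapering to the nose; about 110 g. The point is on its axis, half-way up (23 mm above its underside); z points up along the axis. At the start all objectives, bases and eyepieces lie mixed on the bench, centres at least 115 mm apart.
- shortest_center (a point): The shortest of the four microscope objectives: a round bare-steel lens barrel with a thin black band, standing upright on its flat end, narrow lens nose up. 36 mm tall, 20 mm in diameter, straight-sided over its lower 29 mm, above that tapering to the nose; about 50 g. The point is on its axis, half-way up (18 mm above its underside); z points up along the axis. At the start all objectives, bases and eyepieces lie mixed on the bench, centres at least 115 mm apart.
- base_largest_top (a point): The largest of the four round storage bases: a flat black disc with a cork-coloured top, 92 mm in diameter, 6 mm thick, no rim, fixed to the bench. The point is the centre of its top face; z points up. The longest objective belongs here.
- base_large_top (a point): The second largest of the four round storage bases: a flat black disc with a cork-coloured top, 76 mm in diameter, 6 mm thick, no rim, fixed to the bench. The point is the centre of its top face; z points up. The second longest objective belongs here.
- base_small_top (a point): The third largest of the four round storage bases: a flat black disc with a cork-coloured top, 62 mm in diameter, 6 mm thick, no rim, fixed to the bench. The point is the centre of its top face; z points up. The third longest objective belongs here.
- base_smallest_top (a point): The smallest of the four round storage bases: a flat black disc with a cork-coloured top, 50 mm in diameter, 6 mm thick, no rim, fixed to the bench. The point is the centre of its top face; z points up. The shortest objective belongs here.
- eyepiece1_center (a point): An eyepiece, not to be moved: all black, stepped, standing upright; lower 26 mm is 36 mm in diameter, upper 26 mm is 23 mm in diameter, 52 mm tall. The point is on its axis, 26 mm above its underside.
- eyepiece2_center (a point): An eyepiece, not to be moved: all black, stepped, standing upright; lower 26 mm is 36 mm in diameter, upper 26 mm is 23 mm in diameter, 52 mm tall. The point is on its axis, 26 mm above its underside.

How it is judged:
By the outcome, as a careful person would: the job done as asked, in the order asked, and still so for the second after the job is handed in, with the robot touching nothing.
It also fails if it takes over 109 s, if anything falls off the work surface, if the arm or the gripper's body presses on something with over 40 N, if the wrist force passes 120 N, or if a joint passes its speed limit or range.

### The arm

A 6-joint arm with a two-finger parallel gripper is mounted at the origin on the work surface. World frame = base frame: x ahead of the robot, y to its left, z up, the work surface at z = 0. Lengths are in m, angles in rad, forces in N, time in s.
With the tool pointing down it reaches from about 0.225 to 0.875 m from the base axis. Payload 3.4 kg.
Tool frame: the origin (TCP) lies between the finger pads; the fingertips stand 14 mm ahead of it and the grasp point (between the pads) lies 5 mm behind it; z points along the fingers, y is the direction in which the jaws open and shut (so a half turn about z gives the same grasp; the last joint's range is limited). The gripper opens to 85 mm and grips with 20 to 120 N. Pads are 22 mm wide; open, the fingers measure 114 mm over their backs; the gripper's body (76 mm by 85 mm) begins 54 mm behind the grasp point. The pads swing forward as they close: fully open they stand 13 mm farther back than shut.
Start: joints at [-1.398, 0.276, 1.505, -0, 1.361, -0.121], TCP at [0.167, -0.55, 0.245] pointing down, gripper open.
Joint ranges: [-2.89, 2.89], [-0.75, 2.08], [0.22, 2.7], [-1.18, 4.32], [0.11, 2.71], [-2.7, 2.7]. Speed limits (rad/s): [2.57, 2.57, 3.14, 3.14, 3.14, 3.14].

### API

Orientations are given as a unit quaternion [w, x, y, z].
In Python, from rig import manip, get_image, job gives the robot as it stands. The module is installed in compiled form; this text tells all that it offers.
- The arm moves only by the tool step_arm, never from a script. Its argument "moves" is one flat list of numbers, 5 for each row, row after row: the shift along the tool's x, y, z as a fraction of full scale, then the turn about the tool's z as a fraction of full scale, then the gripper's target within -1 to 1 (shut at 1, half-way at 0, fully open at -1). In form: [dx, dy, dz, twist, hand, dx, dy, dz, twist, hand, ...]. A call has 1 to 5 rows; each row is the pose to reach, as a shift and turn from the pose commanded when the call began, along the tool's axes at that moment, turning the shorter way round; what a row does not reach only later rows make up. Full scale, the value 1, is 500 mm for a shift and pi rad for a turn. A row lasts 1/10 s, in which the tool goes at most 50 mm and 8.59 degrees, less where a joint would pass 70% of its speed; a pose out of reach is approached as far as the arm can. A call with a number of a shift or a turn outside -1 to 1 is refused whole. A call with a gripper value outside its range is refused whole. The fingers move at their own pace and stop on an object; "force" is the grip in N (left out, the last holds). Time passes only in rows, so rows that repeat a pose let the fingers close. It gives the time, the measured TCP pose, the force and the opening at its end, in the units of the state.
- manip.get_state(): the state, without advancing time (a new reading comes with each control period).
- get_image(name): name is "scene" or "top" or "wrist"; returns a dict with "frame" (420x560x3 uint8, blue, green, red), "fx", "fy", "cx", "cy" (pixels), "rvec" (rotation vector, rad) and "tvec" (3), from world to camera coordinates, as OpenCV has them; the wrist camera has in their place "T_tool_cam" (4x4, takes a point from camera to tool coordinates, whose origin is the TCP and whose axes are the flange's). Camera axes: x right, y down, z forward; pixel columns grow to the right and rows downward; lengths in m; the calibration is good to about 2 mm. A picture is of the moment at which its call begins: read the wrist's pose just before it. There is no depth.
- job.sign_off(): hands the job in, once; it reports no verdict.
The state is a dict: "clock": time; "qpos": joint angles; "qd": joint speeds; "effort": joint torques, N m; "position": TCP position; "ee_rot": TCP orientation; "contact_force": force on the tool from outside, world axes, zero at the start; "moment": the same for the moment, N m; "width": finger opening in m.
Only numpy, scipy, OpenCV 4.12 (cv2) and the standard library are available. Lean on these libraries where they do the work, as an engineer would, in place of code of your own. Each camera call takes 0.05 s, during which the arm holds its last target. There are 200 camera calls.

## Working session

There is one attempt and no reset: what is moved stays moved. The work goes in short steps, Python scripts to look and compute and a tool call to move; the robot and the scene stay as the last step left them, time stands still between calls to the robot, and variables do not carry over. Pictures are saved under pics/ and viewed, about 12 in all and at most 16, crops included, and the job is handed in when it is done.

Besides the shell and the picture viewer there is one more tool, called as name(argument=value, ...) on one line, values as JSON. step_arm: Moves the arm, as the interface text tells. Its arguments: {"type":"object","properties":{"moves":{"type":"array","items":{"type":"number","minimum":-1,"maximum":1}},"force":{"type":"number"}},"required":["moves"]}

```bash
mkdir -p pics; python3 - <<'E'
from rig import manip,get_image
import cv2,numpy as np,pickle
print(manip.get_state())
D={}
for n in("top","scene"):
    d=get_image(n);D[n]=d;cv2.imwrite(f"pics/{n}0.png",d["frame"])
    R=cv2.Rodrigues(np.array(d["rvec"],float))[0];print(n,d["fx"],d["cx"],d["cy"],-R.T@np.ravel(d["tvec"]),R.round(3).tolist())
pickle.dump(D,open("im0.pkl","wb"))
E
```

```text
{'clock': 0.0, 'qpos': array([-1.39798426e+00,  2.76595194e-01,  1.50615895e+00, -3.27791159e-06,
        1.36069982e+00, -1.20974056e-01]), 'qd': array([ 0.00020004,  0.00100719,  0.0010634 ,  0.00123879, -0.00138634,
       -0.00162812]), 'effort': array([-1.00643727e-03, -4.16778052e+01, -2.45809704e+01, -3.03642601e-04,
        1.12004988e-02, -3.09653785e-06]), 'position': array([ 0.16642612, -0.54984924,  0.24442929]), 'ee_rot': array([-9.30300979e-04,  9.89230121e-01,  1.46365643e-01, -2.57210144e-05]), 'contact_force': array([ 1.07916313, -0.19732103, -0.09055322]), 'moment': array([ 0.00387307,  0.02520778, -0.04580551]), 'width': 0.0856501229793275}
top 482.7176969553998 280.4875956837769 213.70690691954482 [0.35149074 0.00932473 1.10100055] [[-0.009, -1.0, -0.008], [-0.988, 0.011, -0.151], [0.152, 0.006, -0.988]]
scene 444.04753924705744 275.11468466777717 216.4234913141732 [ 1.1996348  -0.07509222  0.55701156] [[0.12, 0.993, -0.002], [0.564, -0.069, -0.823], [-0.817, 0.097, -0.568]]
```

View pics/top0.png

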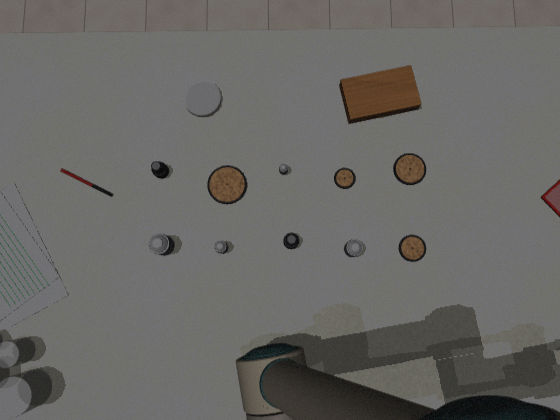

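View pics/scene0.png

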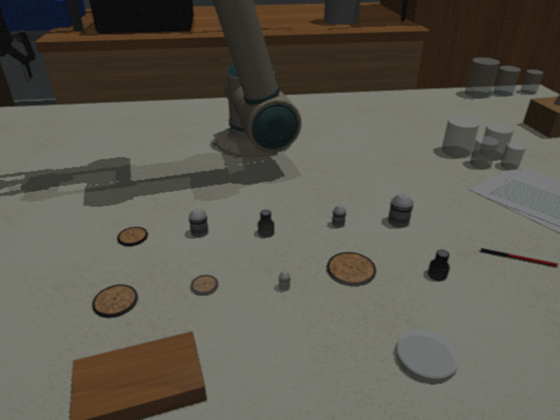

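The top view shows the bases at about (227,184), (410,168), (412,248) and (345,178). The objectives are at (161,244), (354,248), (221,247) and (284,169), and the eyepieces at (159,169) and (291,241). Next I'll triangulate.

```bash
cat > h.py <<'E'
import cv2,numpy as np
def cam(d):
    R=cv2.Rodrigues(np.array(d["rvec"],float))[0];K=np.array([[d["fx"],0,d["cx"]],[0,d["fy"],d["cy"]],[0,0,1.]])
    return K,R,np.ravel(d["tvec"]).astype(float)
def wcam(d,s):
    from scipy.spatial.transform import Rotation as Ro
    T=np.eye(4);q=s["ee_rot"];T[:3,:3]=Ro.from_quat([q[1],q[2],q[3],q[0]]).as_matrix();T[:3,3]=s["position"]
    M=np.linalg.inv(T@np.array(d["T_tool_cam"]));K=np.array([[d["fx"],0,d["cx"]],[0,d["fy"],d["cy"]],[0,0,1.]])
    return K,M[:3,:3],M[:3,3]
def ray(c,p):
    K,R,t=c;v=R.T@np.linalg.inv(K)@np.array([p[0],p[1],1.]);return -R.T@t,v/np.linalg.norm(v)
def onz(c,p,z):
    o,v=ray(c,p);return o+v*(z-o[2])/v[2]
def tri(cs,ps):
    A=np.zeros((3,3));b=np.zeros(3);L=[]
    for c,p in zip(cs,ps):
        o,v=ray(c,p);P=np.eye(3)-np.outer(v,v);A+=P;b+=P@o;L.append((o,P))
    x=np.linalg.solve(A,b);return x,[np.linalg.norm(P@(x-o)) for o,P in L]
def proj(c,X):
    K,R,t=c;q=K@(R@np.asarray(X,float)+t);return q[:2]/q[2]
def cork(img,amin=100,amax=4000):
    h=cv2.cvtColor(img,cv2.COLOR_BGR2HSV);m=((h[...,0]>5)&(h[...,0]<22)&(h[...,1]>85)&(h[...,2]>50)).astype(np.uint8)
    m=cv2.morphologyEx(m,cv2.MORPH_CLOSE,np.ones((5,5)))
    out=[]
    for k in cv2.findContours(m,cv2.RETR_EXTERNAL,cv2.CHAIN_APPROX_NONE)[0]:
        a=cv2.contourArea(k)
        if amin<a<amax and len(k)>5: out.append(cv2.fitEllipse(cv2.convexHull(k)))
    return out
E
python3 - <<'E'
from h import *;import pickle
D=pickle.load(open("im0.pkl","rb"));ct,cs=cam(D["top"]),cam(D["scene"])
et=[e for e in cork(D["top"]["frame"]) if 130<e[0][1]<270];es=cork(D["scene"]["frame"])
for e in et:
    g=onz(ct,e[0],.006);q=proj(cs,g);b=min(es,key=lambda f:np.hypot(*(np.array(f[0])-q)))
    x,r=tri([ct,cs],[e[0],b[0]]);print(np.round(e[0],1),np.round(e[1],1),"onz",g.round(4),"tri",x.round(4),np.round(r,4),np.round(b[0],1))
T=[(161,244),(354,248),(221,247),(284,169),(159,169),(291,241)];rows=[]
S=[(401,210),(198,222),(339,216),(285,281),(439,265),(265,223)]
for n,L in(("top",T),("scene",S)):
    rows.append(np.hstack([cv2.resize(D[n]["frame"][y-20:y+20,x-16:x+16],None,fx=4,fy=4,interpolation=cv2.INTER_CUBIC)for x,y in L]))
im=np.vstack(rows);im=np.clip(im*1.6,0,255).astype(np.uint8);cv2.imwrite("pics/c1.png",im)
E
```

```text
[412.3 247.7] [22.3 23.5] onz [ 0.4383 -0.2814  0.006 ] tri [ 0.4383 -0.2814  0.0067] [0.0002 0.0002] [131.9 234.9]
[344.3 177.6] [16.9 17.2] onz [ 0.6026 -0.1324  0.006 ] tri [ 0.6024 -0.1326  0.0067] [0.0004 0.0004] [203.7 283.6]
[226.6 184.1] [34.7 35.4] onz [0.5902 0.1408 0.006 ] tri [0.5902 0.1407 0.0058] [0.0001 0.0001] [351.1 267.2]
[409.6 168.3] [27.7 28.6] onz [ 0.6229 -0.2845  0.006 ] tri [ 0.623  -0.2849  0.0062] [0.0005 0.0005] [114.2 299.4]
```

View pics/c1.png

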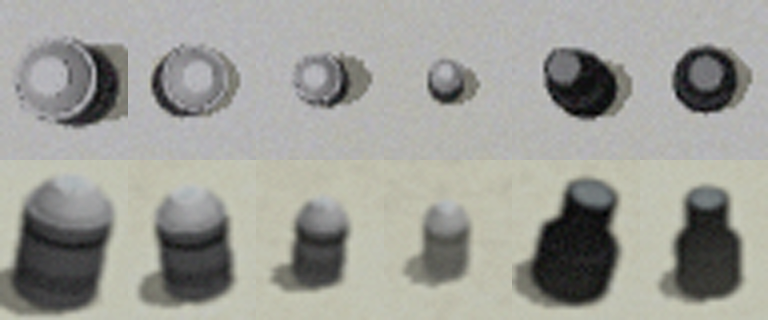

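```bash
python3 - <<'E'
from h import *;import pickle
D=pickle.load(open("im0.pkl","rb"));ct,cs=cam(D["top"]),cam(D["scene"])
for n,p,q,z in[("longest",(157.5,242.7),(402.2,196),.066),("long",(355,248),(197,208.9),.056),("short",(220,246),(339.5,206.3),.046),("shortest",(284,167),(284.5,272),.036),("e1",(154.5,165.5),(443,253),.052),("e2",(290.5,239),(266,212),.052)]:
    x,r=tri([ct,cs],[p,q]);print(n,x.round(4),np.round(r,4),"onz",onz(ct,p,z).round(4),onz(cs,q,z).round(4))
E
```

```text
longest [0.4499 0.2816 0.0652] [0.0002 0.0002] onz [0.4498 0.2815 0.066 ] [0.4511 0.2808 0.066 ]
long [ 0.4348 -0.144   0.0575] [0.0002 0.0002] onz [ 0.4349 -0.1444  0.056 ] [ 0.4325 -0.144   0.056 ]
short [0.4433 0.1501 0.0456] [0.0008 0.0008] onz [0.4431 0.1494 0.046 ] [0.4438 0.1508 0.046 ]
shortest [0.6219 0.0086 0.0361] [0.0014 0.0014] onz [0.6217 0.0073 0.036 ] [0.6219 0.01   0.036 ]
e1 [0.6241 0.2961 0.0522] [0.0008 0.0008] onz [0.6245 0.297  0.052 ] [0.6239 0.2954 0.052 ]
e2 [ 0.4562 -0.0052  0.0528] [0. 0.] onz [ 0.4563 -0.0052  0.052 ] [ 0.455 -0.005  0.052]
```

step_arm(moves=[0.292,-0.406,0,0.0935,-1,0.292,-0.406,0,0.0935,-1,0.292,-0.406,0,0.0935,-1,0.292,-0.406,0,0.0935,-1,0.292,-0.406,0,0.0935,-1], force=40)

```text
clock: 0.6
position: [0.2476, -0.3117, 0.2449]
ee_rot: [-0.0, 1.0, -0.0, 0.0]
contact_force: [0.5, 0.0, -0.6]
width: 0.0854
```

step_arm(moves=[0.16,-0.47,0,0,-1,0.16,-0.47,0,0,-1,0.16,-0.47,0,0,-1,0.16,-0.47,0,0,-1,0.16,-0.47,0,0,-1])

```text
clock: 1.1
position: [0.3273, -0.0768, 0.2453]
ee_rot: [0.0, 1.0, -0.0, 0.0]
contact_force: [1.6, -0.1, 0.0]
width: 0.0856
```

step_arm(moves=[0.16,-0.47,0,0,-1,0.16,-0.47,0,0,-1,0.16,-0.47,0,0,-1,0.16,-0.47,0,0,-1,0.16,-0.47,0,0,-1])

```text
clock: 1.6
position: [0.4074, 0.1585, 0.2452]
ee_rot: [0.0, 1.0, 0.001, 0.0]
contact_force: [1.2, -0.2, 0.4]
width: 0.0854
```

step_arm(moves=[0.084,-0.246,0.12,0,-1,0.084,-0.246,0.12,0,-1,0.084,-0.246,0.12,0,-1,0.084,-0.246,0.12,0,-1,0.084,-0.246,0.12,0,-1])

```text
clock: 2.1
position: [0.4487, 0.2793, 0.1841]
ee_rot: [0.001, 1.0, 0.001, -0.001]
contact_force: [-0.2, -0.2, 0.6]
width: 0.0852
```

```bash
cat > w.py <<'E'
from rig import manip,get_image
from h import *;import pickle,sys
def snap(n):
    s=manip.get_state();d=get_image("wrist");pickle.dump((s,d),open(n+".pkl","wb"));cv2.imwrite(f"pics/{n}.png",d["frame"])
    print(s["clock"],s["position"].round(4),s["ee_rot"].round(4),round(s["width"],4),s["contact_force"].round(1));return wcam(d,s),d["frame"],s,d
E
python3 - <<'E'
from w import *
c,f,s,d=snap("w1")
print(np.round(d["T_tool_cam"],3).tolist(),d["fx"]);print(proj(c,[.45,.2815,.066]),proj(c,[.45,.2815,0]),cork(f))
E
```

```text
2.1 [0.4487 0.2793 0.1841] [ 9.0e-04  1.0e+00  1.0e-03 -1.4e-03] 0.0852 [-0.2 -0.2  0.6]
[[0.0, -0.945, -0.328, 0.084], [1.0, 0.0, 0.001, 0.0], [-0.001, -0.328, 0.945, -0.128], [0.0, 0.0, 0.0, 1.0]] 291.3023070736011
[282.0736488  203.12388702] [282.51032405 183.98434268] []
```

View pics/w1.png

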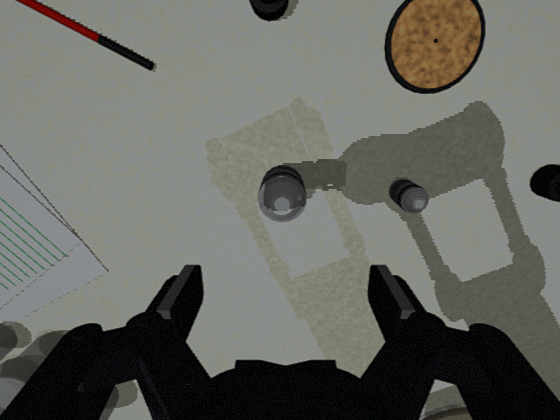

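The nose is at (282,204) and I predicted (282,203), so the estimate holds. Going down to grasp.

step_arm(moves=[0,-0.003,0.1,0,-1,0,-0.003,0.2,0,-1,0,-0.003,0.27,0,-1,0,-0.003,0.31,0,-1,0,-0.003,0.31,0,-1])

```text
clock: 2.65
position: [0.4474, 0.2783, 0.0287]
ee_rot: [0.001, 1.0, -0.001, -0.002]
contact_force: [0.4, -1.1, 0.5]
width: 0.0852
```

step_arm(moves=[0,0,0,0,0,0,0,0,0,0.3,0,0,0,0,0.6,0,0,0,0,1,0,0,0,0,1])

```text
clock: 3.15
position: [0.4509, 0.2812, 0.0324]
ee_rot: [-0.001, 1.0, 0.0, 0.002]
contact_force: [-0.7, 0.3, 4.9]
width: 0.0451
```

step_arm(moves=[0,0,0,0,1,0,0,0,0,1,0,0,0,0,1,0,0,0,0,1,0,0,0,0,1])

```text
clock: 3.65
position: [0.4508, 0.2812, 0.0324]
ee_rot: [-0.001, 1.0, 0.0, 0.002]
contact_force: [-0.8, -1.4, 4.8]
width: 0.0452
```

step_arm(moves=[0,0,-0.06,0,1,0,0,-0.12,0,1,0,0,-0.16,0,1,0.06,0.06,-0.18,0,1,0.12,0.12,-0.18,0,1])

```text
clock: 4.15
position: [0.5106, 0.2212, 0.1232]
ee_rot: [-0.001, 1.0, 0.002, 0.003]
contact_force: [0.6, -0.0, -2.0]
width: 0.0448
```

step_arm(moves=[0.06,0.06,0,0,1,0.11,0.11,0,0,1,0.146,0.148,0,0,1,0.158,0.16,0,0,1,0.158,0.16,0,0,1])

```text
clock: 4.65
position: [0.5888, 0.1399, 0.1205]
ee_rot: [-0.0, 1.0, -0.001, 0.0]
contact_force: [-0.1, 0.1, -3.5]
width: 0.0453
```

```bash
python3 - <<'E'
from w import *
c,f,s,d=snap("w2")
print(proj(c,[.5902,.1407,.006]));g=get_image("scene");cv2.imwrite("pics/s2.png",g["frame"])
im=np.hstack([f[60:,100:460],cv2.resize(g["frame"][150:290,280:420],(420,420))[:360]]);cv2.imwrite("pics/w2c.png",im)
E
```

```text
4.65 [0.5888 0.1399 0.1205] [-1.e-04  1.e+00 -9.e-04  1.e-04] 0.0453 [-0.1  0.1 -3.5]
[283.8879989  204.74698536]
```

View pics/w2c.png

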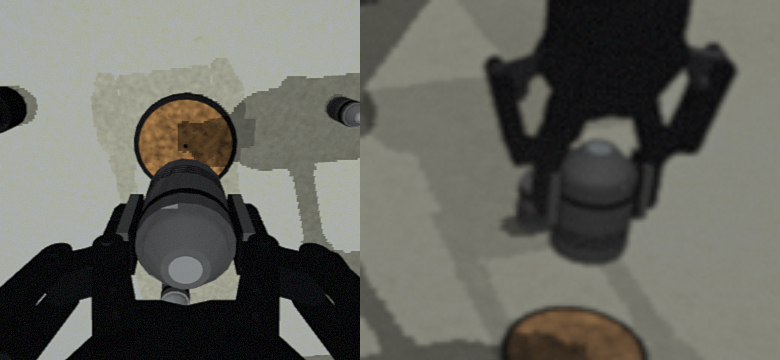

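```bash
cat >> w.py <<'E'
def off(n,pn,hz,pb,zb):  # tool-frame xy of nose (tool z=hz) and of base dot (world z)
    s,d=pickle.load(open(n+".pkl","rb"));K=np.array([[d["fx"],0,d["cx"]],[0,d["fy"],d["cy"]],[0,0,1.]]);T=np.array(d["T_tool_cam"])
    def p(px,z):
        v=T[:3,:3]@np.linalg.inv(K)@[px[0],px[1],1];o=T[:3,3];return (o+v*(z-o[2])/v[2])[:2]
    a=p(pn,hz);b=p(pb,s["position"][2]-zb);print("nose",a.round(4),"base",b.round(4),"move tool xy",(b-a).round(4))
E
python3 - <<'E'
from w import *
off("w2",(285,330),-.0336,(285,206),.006)
E
```

```text
nose [-0.0013  0.0001] base [0.0002 0.0002] move tool xy [0.0015 0.    ]
```

step_arm(moves=[0.003,0,0.06,0,1,0.003,0,0.11,0,1,0.003,0,0.14,0,1,0.003,0,0.158,0,1,0.003,0,0.158,0,1])

```text
clock: 5.25
position: [0.5882, 0.1416, 0.0403]
ee_rot: [0.0, 1.0, 0.001, -0.002]
contact_force: [0.4, 0.2, -3.3]
width: 0.0455
```

step_arm(moves=[0,0,0.003,0,1,0,0,0.003,0,1])

```text
clock: 5.45
position: [0.5905, 0.1411, 0.0408]
ee_rot: [-0.0, 1.0, 0.0, 0.001]
contact_force: [0.7, -0.1, -3.5]
width: 0.0448
```

step_arm(moves=[0,0,0.003,0,1,0,0,0.003,0,1])

```text
clock: 5.65
position: [0.5902, 0.1406, 0.0387]
ee_rot: [-0.0, 1.0, -0.0, 0.0]
contact_force: [-0.4, 0.2, -3.3]
width: 0.0453
```

step_arm(moves=[0,0,0.0025,0,1,0,0,0.0025,0,1])

```text
clock: 5.85
position: [0.5902, 0.1406, 0.0385]
ee_rot: [-0.0, 1.0, -0.0, 0.001]
contact_force: [-2.3, -0.1, 4.0]
width: 0.0447
```

step_arm(moves=[0,0,0,0,-0.4,0,0,0,0,-0.7,0,0,0,0,-1,0,0,0,0,-1,0,0,0,0,-1])

```text
clock: 6.35
position: [0.59, 0.1406, 0.0369]
ee_rot: [0.0, 1.0, 0.0, -0.0]
contact_force: [-0.6, -0.5, -0.0]
width: 0.0854
```

step_arm(moves=[0,0,-0.06,0,-1,0,0,-0.15,0,-1,0,0,-0.25,0,-1,0,0,-0.32,0,-1,0,0,-0.32,0,-1])

```text
clock: 6.85
position: [0.5934, 0.1412, 0.2033]
ee_rot: [-0.001, 1.0, 0.0, 0.006]
contact_force: [0.6, -0.0, -0.6]
width: 0.0853
```

```bash
python3 - <<'E'
from w import *
c,f,s,d=snap("w3")
print(proj(c,[.5902,.1407,.072]),proj(c,[.5902,.1407,.006]));g=get_image("top")
x,y=[int(v) for v in proj(cam(g),[.5902,.1407,.006])]
im=np.hstack([f[40:400,100:460],cv2.resize(g["frame"][y-30:y+30,x-30:x+30],(360,360))]);cv2.imwrite("pics/w3c.png",im)
E
```

```text
6.85 [0.5934 0.1412 0.2033] [-7.0e-04  1.0e+00  1.0e-04  6.1e-03] 0.0853 [ 0.6 -0.  -0.6]
[285.48145536 205.16367299] [285.45639452 187.30921984]
```

View pics/w3c.png

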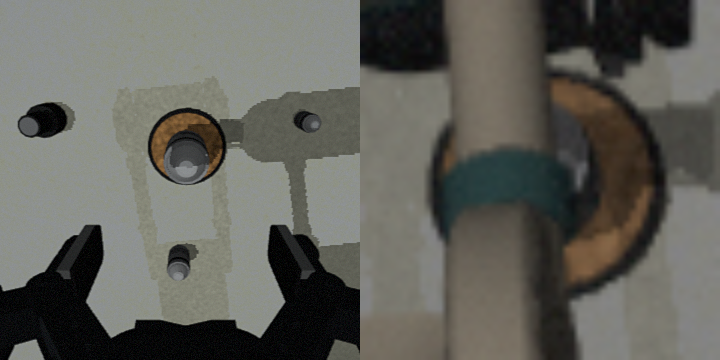

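step_arm(moves=[-0.24,0.438,0,0,-1,-0.24,0.438,0,0,-1,-0.24,0.438,0,0,-1,-0.24,0.438,0,0,-1,-0.24,0.438,0,0,-1])

```text
clock: 7.45
position: [0.4675, -0.0793, 0.195]
ee_rot: [-0.0, 1.0, 0.0, -0.002]
contact_force: [0.9, -0.8, 0.3]
width: 0.0854
```

step_arm(moves=[-0.071,0.132,0.06,0,-1,-0.071,0.132,0.12,0,-1,-0.071,0.132,0.12,0,-1,-0.071,0.132,0.12,0,-1,-0.071,0.132,0.12,0,-1])

```text
clock: 7.95
position: [0.4351, -0.144, 0.137]
ee_rot: [-0.0, 1.0, 0.0, 0.0]
contact_force: [0.5, 0.2, -0.4]
width: 0.0853
```

```bash
cat >> w.py <<'E'
def look(n,X,B=None,half=30):  # crop round X (nose), wrist + top crop round B, 6x
    c,f,s,d=snap(n);u=proj(c,X);x,y=[int(v) for v in u];print("pred",u.round(1),"crop0",x-half,y-half,"x6")
    im=[cv2.resize(f[y-half:y+half,x-half:x+half],(360,360),interpolation=cv2.INTER_CUBIC)]
    if B is not None:
        g=get_image("top");pickle.dump(g,open(n+"t.pkl","wb"));u=proj(cam(g),B);x,y=[int(v) for v in u];print("top pred",u.round(1),"crop0",x-30,y-30,"x6")
        im.append(cv2.resize(g["frame"][y-30:y+30,x-30:x+30],(360,360),interpolation=cv2.INTER_CUBIC))
    cv2.imwrite(f"pics/{n}c.png",np.clip(np.hstack(im)*1.4,0,255).astype(np.uint8))
E
python3 - <<'E'
from w import *
look("w4",[.4348,-.144,.056],[.5902,.1407,.072])
E
```

```text
7.95 [ 0.4351 -0.144   0.137 ] [-2.e-04  1.e+00  2.e-04  2.e-04] 0.0853 [ 0.5  0.2 -0.4]
pred [284.8 220.8] crop0 254 190 x6
top pred [223.  177.7] crop0 193 147 x6
```

View pics/w4c.png

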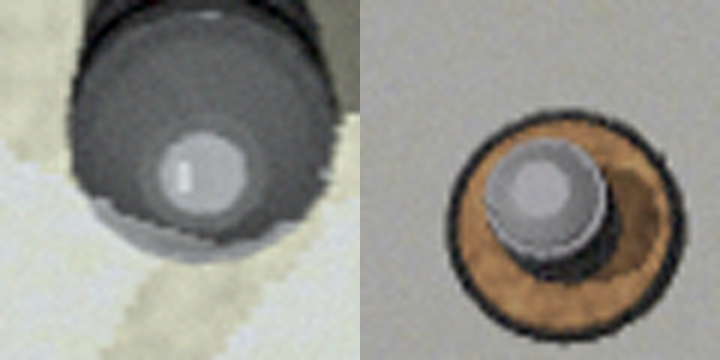

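step_arm(moves=[0.0024,0.002,0.08,0,-1,0.0024,0.002,0.16,0,-1,0.0024,0.002,0.21,0,-1,0.0024,0.002,0.226,0,-1,0.0024,0.002,0.226,0,-1])

```text
clock: 8.55
position: [0.436, -0.1448, 0.0238]
ee_rot: [-0.0, 1.0, 0.001, -0.0]
contact_force: [-0.3, -0.5, 0.7]
width: 0.0856
```

step_arm(moves=[0,0,0,0,0,0,0,0,0,0.3,0,0,0,0,0.6,0,0,0,0,1,0,0,0,0,1])

```text
clock: 9.05
position: [0.4364, -0.1456, 0.0253]
ee_rot: [0.0, 1.0, -0.0, 0.001]
contact_force: [-0.8, 0.9, 6.5]
width: 0.0359
```

step_arm(moves=[0,0,0,0,1,0,0,0,0,1,0,0,0,0,1])

```text
clock: 9.35
position: [0.4364, -0.1457, 0.0253]
ee_rot: [0.0, 1.0, -0.0, 0.001]
contact_force: [-0.5, 1.3, 6.0]
width: 0.0359
```

step_arm(moves=[0,0,-0.06,0,1,0,0,-0.12,0,1,0,0,-0.16,0,1,0.06,0.045,-0.18,0,1,0.12,0.09,-0.18,0,1])

```text
clock: 9.85
position: [0.4967, -0.1909, 0.1166]
ee_rot: [0.001, 1.0, 0.0, 0.002]
contact_force: [1.8, -0.6, -2.3]
width: 0.036
```

step_arm(moves=[0.08,0.06,0,0,1,0.15,0.112,0,0,1,0.21,0.157,0,0,1,0.245,0.183,0,0,1,0.254,0.189,0,0,1])

```text
clock: 10.35
position: [0.6244, -0.2867, 0.1135]
ee_rot: [0.001, 1.0, -0.0, 0.001]
contact_force: [-0.2, 0.5, -2.3]
width: 0.0359
```

step_arm(moves=[0,0,0,0,1,0,0,0,0,1])

```text
clock: 10.55
position: [0.6211, -0.2837, 0.1137]
ee_rot: [-0.001, 1.0, 0.0, -0.001]
contact_force: [-0.4, -0.5, -2.1]
width: 0.0361
```

```bash
python3 - <<'E'
from w import *
c,f,s,d=snap("w5")
print(proj(c,[.623,-.2847,.006]))
cv2.imwrite("pics/w5c.png",np.clip(cv2.resize(f[140:380,180:400],None,fx=2.5,fy=2.5)*1.4,0,255).astype(np.uint8))
E
```

```text
10.55 [ 0.6211 -0.2837  0.1137] [-7.0e-04  1.0e+00  1.0e-04 -1.1e-03] 0.0361 [-0.4 -0.5 -2.1]
[286.1442881  206.41200027]
```

View pics/w5c.png

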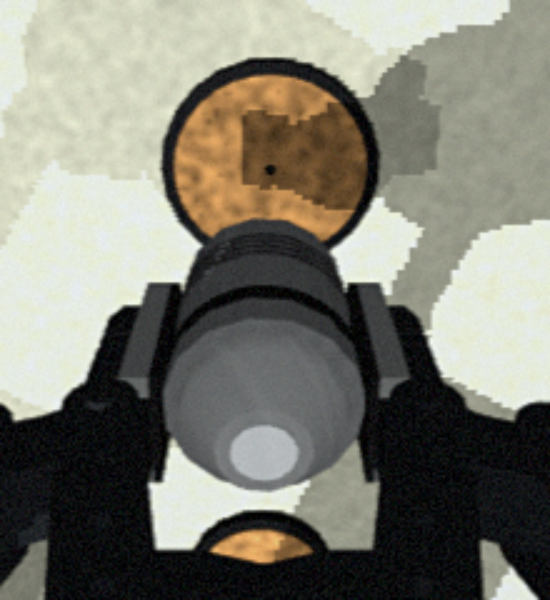

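```bash
python3 - <<'E'
from w import *
off("w5",(285.5,321),-.0315,(287.8,207.8),.006)
E
```

```text
nose [0.0013 0.0003] base [0.0009 0.0026] move tool xy [-0.0005  0.0022]
```

step_arm(moves=[-0.002,0.003,0.06,0,1,-0.002,0.003,0.11,0,1,-0.002,0.003,0.145,0,1,-0.002,0.003,0.162,0,1,-0.002,0.003,0.162,0,1])

```text
clock: 11.1
position: [0.6205, -0.2853, 0.0327]
ee_rot: [-0.001, 1.0, 0.0, -0.001]
contact_force: [0.1, -0.2, -1.8]
width: 0.0362
```

step_arm(moves=[0,0,0.003,0,1,0,0,0.003,0,1])

```text
clock: 11.3
position: [0.6221, -0.2865, 0.0325]
ee_rot: [0.0, 1.0, 0.0, 0.001]
contact_force: [1.0, -0.3, -1.4]
width: 0.0361
```

step_arm(moves=[0,0,0.002,0,1,0,0,0.002,0,1])

```text
clock: 11.5
position: [0.6221, -0.2866, 0.0313]
ee_rot: [0.0, 1.0, -0.0, 0.001]
contact_force: [0.5, 0.3, 0.4]
width: 0.0362
```

step_arm(moves=[0,0,0.001,0,1,0,0,0.001,0,1])

```text
clock: 11.7
position: [0.6221, -0.2866, 0.0312]
ee_rot: [0.0, 1.0, 0.0, 0.001]
contact_force: [-0.6, 0.2, 4.9]
width: 0.0358
```

step_arm(moves=[0,0,0,0,0,0,0,0,0,-0.4,0,0,0,0,-1,0,0,0,0,-1,0,0,0,0,-1])

```text
clock: 12.2
position: [0.6216, -0.2863, 0.0298]
ee_rot: [-0.0, 1.0, 0.0, -0.0]
contact_force: [-0.7, -1.0, 0.9]
width: 0.0854
```

step_arm(moves=[0,0,-0.06,0,-1,0,0,-0.15,0,-1,0,0,-0.25,0,-1,0,0,-0.32,0,-1,0,0,-0.32,0,-1])

```text
clock: 12.7
position: [0.6247, -0.2881, 0.1972]
ee_rot: [0.003, 1.0, 0.0, 0.006]
contact_force: [0.3, -0.1, -0.3]
width: 0.0854
```

step_arm(moves=[-0.179,-0.436,0,0,-1,-0.179,-0.436,0,0,-1,-0.179,-0.436,0,0,-1,-0.179,-0.436,0,0,-1,-0.179,-0.436,0,0,-1])

```text
clock: 13.2
position: [0.5297, -0.0656, 0.1891]
ee_rot: [-0.001, 1.0, 0.0, -0.001]
contact_force: [0.7, 0.4, 0.4]
width: 0.0857
```

step_arm(moves=[-0.178,-0.436,0,0,-1,-0.178,-0.436,0,0,-1,-0.178,-0.436,0.03,0,-1,-0.178,-0.436,0.06,0,-1,-0.178,-0.436,0.1,0,-1])

```text
clock: 13.7
position: [0.4432, 0.152, 0.1409]
ee_rot: [-0.001, 1.0, 0.0, 0.002]
contact_force: [1.7, -0.7, -1.1]
width: 0.0855
```

step_arm(moves=[0,0,0,0,-1,0,0,0,0,-1])

```text
clock: 13.9
position: [0.4421, 0.15, 0.139]
ee_rot: [0.001, 1.0, 0.001, -0.001]
contact_force: [0.9, -0.1, 1.1]
width: 0.0857
```

```bash
python3 - <<'E'
from w import *
look("w6",[.4433,.1501,.046],[.623,-.2847,.062])
E
```

```text
13.9 [0.4421 0.15   0.139 ] [ 5.0e-04  1.0e+00  1.3e-03 -1.1e-03] 0.0857 [ 0.9 -0.1  1.1]
pred [284.5 213.2] crop0 254 183 x6
top pred [416.2 162.1] crop0 386 132 x6
```

View pics/w6c.png

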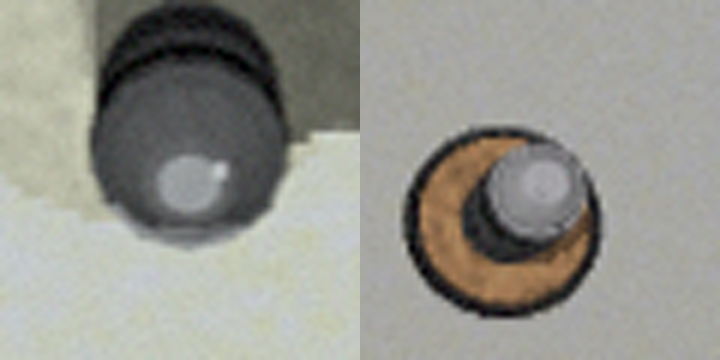

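step_arm(moves=[0,0,0.08,0,-1,0,0,0.16,0,-1,0,0,0.22,0,-1,0,0,0.24,0,-1,0,0,0.24,0,-1])

```text
clock: 14.5
position: [0.4435, 0.1486, 0.0194]
ee_rot: [0.0, 1.0, -0.001, -0.001]
contact_force: [-0.7, -0.8, 0.3]
width: 0.0856
```

step_arm(moves=[0,0,0,0,0,0,0,0,0,0.3,0,0,0,0,0.6,0,0,0,0,1,0,0,0,0,1], force=30)

```text
clock: 15.0
position: [0.4438, 0.1498, 0.021]
ee_rot: [-0.0, 1.0, 0.0, 0.001]
contact_force: [-0.2, -0.7, 5.6]
width: 0.0272
```

step_arm(moves=[0,0,0,0,1,0,0,0,0,1,0,0,0,0,1])

```text
clock: 15.3
position: [0.4438, 0.1498, 0.021]
ee_rot: [-0.0, 1.0, 0.0, 0.001]
contact_force: [-0.3, -0.7, 5.4]
width: 0.0269
```

step_arm(moves=[0,0,-0.06,0,1,0,0,-0.13,0,1,0,0,-0.19,0,1,0,0,-0.22,0,1,0,0.06,-0.22,0,1])

```text
clock: 15.8
position: [0.4454, 0.1217, 0.133]
ee_rot: [-0.001, 1.0, 0.002, 0.004]
contact_force: [1.0, -0.6, -0.9]
width: 0.0272
```

step_arm(moves=[-0.005,0.09,0,0,1,-0.005,0.18,0,0,1,-0.005,0.27,0,0,1,-0.005,0.36,0,0,1,-0.005,0.45,0,0,1])

```text
clock: 16.3
position: [0.4402, -0.1069, 0.1304]
ee_rot: [0.0, 1.0, 0.0, 0.0]
contact_force: [0.8, -0.6, -2.3]
width: 0.0271
```

step_arm(moves=[-0.005,0.09,0,0,1,-0.005,0.18,0.02,0,1,-0.005,0.26,0.04,0,1,-0.005,0.32,0.04,0,1,-0.005,0.352,0.04,0,1])

```text
clock: 16.8
position: [0.4381, -0.2838, 0.1099]
ee_rot: [0.0, 1.0, -0.001, 0.0]
contact_force: [0.6, 0.7, -1.1]
width: 0.0273
```

step_arm(moves=[0,0,0,0,1,0,0,0,0,1,0,0,0,0,1])

```text
clock: 17.1
position: [0.4379, -0.2795, 0.1102]
ee_rot: [-0.001, 1.0, 0.001, -0.0]
contact_force: [-0.6, -0.6, -1.2]
width: 0.0273
```

```bash
python3 - <<'E'
from w import *
c,f,s,d=snap("w7")
print(proj(c,[.4383,-.2814,.006]))
cv2.imwrite("pics/w7c.png",np.clip(cv2.resize(f[140:380,180:400],None,fx=2.5,fy=2.5)*1.4,0,255).astype(np.uint8))
E
```

```text
17.1 [ 0.4379 -0.2795  0.1102] [-5.e-04  1.e+00  7.e-04 -2.e-04] 0.0273 [-0.6 -0.6 -1.2]
[287.22569836 209.69938724]
```

View pics/w7c.png

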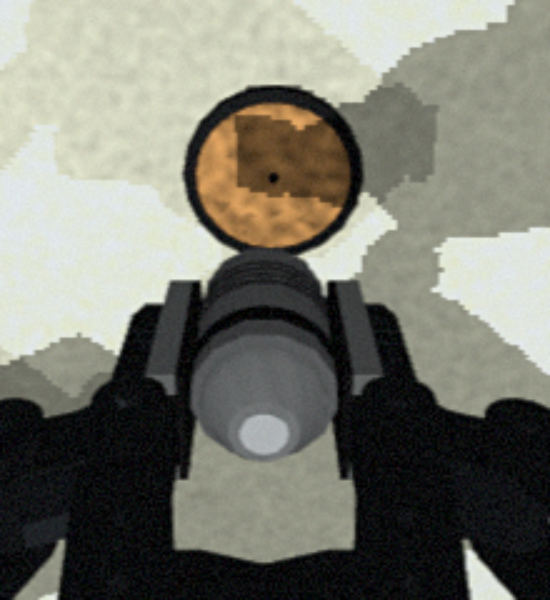

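```bash
python3 - <<'E'
from w import *
off("w7",(285.4,313.8),-.0255,(289,210.6),.006)
E
```

```text
nose [-0.0001  0.0003] base [-0.0004  0.0036] move tool xy [-0.0003  0.0033]
```

step_arm(moves=[0,0.003,0.06,0,1,0,0.003,0.11,0,1,0,0.003,0.145,0,1,0,0.003,0.163,0,1,0,0.003,0.163,0,1])

```text
clock: 17.65
position: [0.438, -0.2817, 0.0281]
ee_rot: [-0.001, 1.0, 0.001, -0.001]
contact_force: [-0.0, -0.3, -0.3]
width: 0.0272
```

step_arm(moves=[0,0,0.002,0,1,0,0,0.002,0,1])

```text
clock: 17.85
position: [0.4387, -0.283, 0.0283]
ee_rot: [0.001, 1.0, 0.0, 0.001]
contact_force: [0.7, -0.3, -1.4]
width: 0.0267
```

step_arm(moves=[0,0,0.001,0,1,0,0,0.001,0,1])

```text
clock: 18.05
position: [0.4384, -0.2831, 0.0275]
ee_rot: [0.0, 1.0, 0.0, 0.0]
contact_force: [-0.2, -0.3, -0.8]
width: 0.027
```

step_arm(moves=[0,0,0.001,0,1,0,0,0.001,0,1])

```text
clock: 18.25
position: [0.4382, -0.283, 0.0268]
ee_rot: [0.0, 1.0, -0.0, 0.0]
contact_force: [0.5, 0.4, 0.7]
width: 0.0268
```

step_arm(moves=[0,0,0.001,0,1,0,0,0.001,0,1])

```text
clock: 18.45
position: [0.4382, -0.283, 0.0267]
ee_rot: [0.0, 1.0, -0.0, 0.0]
contact_force: [-0.5, 0.1, 5.0]
width: 0.0273
```

step_arm(moves=[0,0,0,0,0.2,0,0,0,0,-0.2,0,0,0,0,-1,0,0,0,0,-1,0,0,0,0,-1])

```text
clock: 18.95
position: [0.4381, -0.2828, 0.026]
ee_rot: [-0.0, 1.0, 0.0, -0.0]
contact_force: [0.8, 0.9, -0.7]
width: 0.0848
```

step_arm(moves=[0,0,-0.06,0,-1,0,0,-0.15,0,-1,0,0,-0.25,0,-1,0,0,-0.32,0,-1,0,0,-0.32,0,-1])

```text
clock: 19.45
position: [0.4409, -0.2851, 0.1916]
ee_rot: [0.004, 1.0, 0.0, 0.005]
contact_force: [0.9, -0.7, -0.3]
width: 0.0855
```

step_arm(moves=[0.22,-0.35,0,0,-1,0.22,-0.35,0,0,-1,0.22,-0.35,0,0,-1,0.22,-0.35,0,0,-1,0.22,-0.35,0,0,-1])

```text
clock: 19.95
position: [0.5499, -0.1031, 0.1848]
ee_rot: [-0.001, 1.0, 0.002, -0.0]
contact_force: [0.3, -0.2, 0.4]
width: 0.0855
```

step_arm(moves=[0.147,-0.232,0.06,0,-1,0.147,-0.232,0.11,0,-1,0.147,-0.232,0.12,0,-1,0.147,-0.232,0.12,0,-1,0.147,-0.232,0.12,0,-1])

```text
clock: 20.45
position: [0.6205, 0.0085, 0.1238]
ee_rot: [0.0, 1.0, 0.001, -0.002]
contact_force: [0.1, -0.4, -0.7]
width: 0.0857
```

step_arm(moves=[0,0,0,0,-1,0,0,0,0,-1,0,0,0,0,-1])

```text
clock: 20.75
position: [0.6216, 0.0069, 0.127]
ee_rot: [0.0, 1.0, -0.001, 0.001]
contact_force: [0.2, -0.3, 0.3]
width: 0.0851
```

```bash
python3 - <<'E'
from w import *
look("w8",[.6219,.0086,.036],[.4383,-.2814,.052])
E
```

```text
20.75 [0.6216 0.0069 0.127 ] [ 2.e-04  1.e+00 -8.e-04  7.e-04] 0.0851 [ 0.2 -0.3  0.3]
pred [282.6 215.5] crop0 252 185 x6
top pred [417.8 246. ] crop0 387 215 x6
```

View pics/w8c.png

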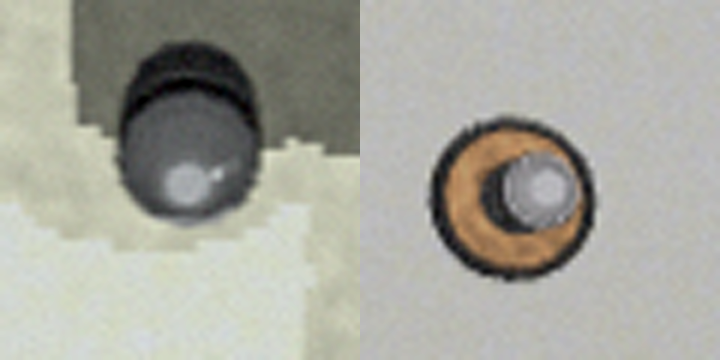

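step_arm(moves=[0,0,0.08,0,-1,0,0,0.15,0,-1,0,0,0.2,0,-1,0,0,0.215,0,-1,0,0,0.215,0,-1])

```text
clock: 21.35
position: [0.6211, 0.0079, 0.0179]
ee_rot: [-0.0, 1.0, -0.0, -0.001]
contact_force: [0.3, -0.1, 0.2]
width: 0.0852
```

step_arm(moves=[0,0,0,0,0,0,0,0,0,0.3,0,0,0,0,0.6,0,0,0,0,1,0,0,0,0,1], force=25)

```text
clock: 21.85
position: [0.622, 0.0081, 0.0194]
ee_rot: [0.0, 1.0, 0.0, 0.001]
contact_force: [-0.2, 0.9, 3.1]
width: 0.0189
```

step_arm(moves=[0,0,0,0,1,0,0,0,0,1,0,0,0,0,1])

```text
clock: 22.15
position: [0.6221, 0.0081, 0.0194]
ee_rot: [0.0, 1.0, 0.0, 0.001]
contact_force: [-1.2, 0.2, 5.5]
width: 0.019
```

step_arm(moves=[0,0,-0.06,0,1,0,0,-0.12,0,1,0,0,-0.16,0,1,0,0,-0.18,0,1,-0.01,0.06,-0.18,0,1])

```text
clock: 22.65
position: [0.6179, -0.0194, 0.1099]
ee_rot: [-0.001, 1.0, 0.002, 0.002]
contact_force: [-0.2, -0.7, -1.3]
width: 0.0193
```

step_arm(moves=[-0.029,0.08,0,0,1,-0.029,0.16,0,0,1,-0.029,0.21,0,0,1,-0.029,0.223,0,0,1,-0.029,0.223,0,0,1])

```text
clock: 23.15
position: [0.6016, -0.1339, 0.1076]
ee_rot: [-0.0, 1.0, -0.001, -0.001]
contact_force: [0.7, 0.2, 0.1]
width: 0.0188
```

step_arm(moves=[0,0,0,0,1,0,0,0,0,1,0,0,0,0,1,0,0,0,0,1,0,0,0,0,1])

```text
clock: 23.65
position: [0.6022, -0.1328, 0.1086]
ee_rot: [0.0, 1.0, 0.0, 0.0]
contact_force: [-0.3, 0.4, -0.3]
width: 0.0194
```

```bash
python3 - <<'E'
from w import *
c,f,s,d=snap("w9")
print(proj(c,[.6025,-.1326,.006]))
cv2.imwrite("pics/w9c.png",np.clip(cv2.resize(f[140:380,180:400],None,fx=2.5,fy=2.5)*1.4,0,255).astype(np.uint8))
E
```

```text
23.65 [ 0.6022 -0.1328  0.1086] [0.e+00 1.e+00 4.e-04 1.e-04] 0.0194 [-0.3  0.4 -0.3]
[284.55967606 210.5166651 ]
```

View pics/w9c.png

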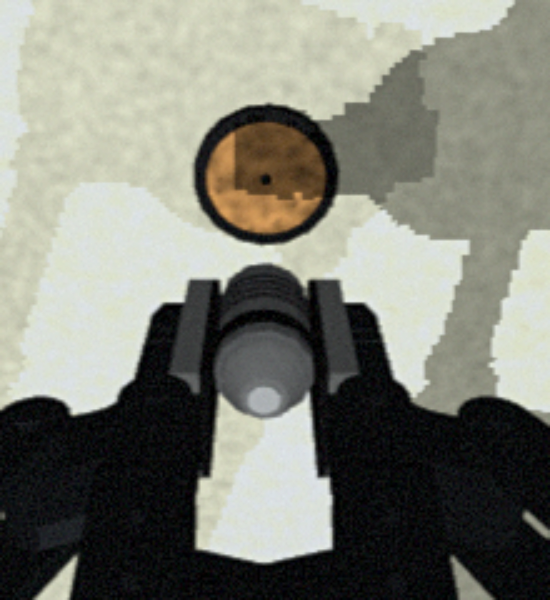

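step_arm(moves=[-0.001,0,0.06,0,1,-0.001,0,0.11,0,1,-0.001,0,0.145,0,1,-0.001,0,0.163,0,1,-0.001,0,0.163,0,1])

```text
clock: 24.2
position: [0.6014, -0.1332, 0.0264]
ee_rot: [-0.0, 1.0, 0.0, -0.001]
contact_force: [-0.6, 0.8, -1.2]
width: 0.019
```

step_arm(moves=[0,0,0.002,0,1,0,0,0.002,0,1,0,0,0.002,0,1])

```text
clock: 24.5
position: [0.6021, -0.1335, 0.0267]
ee_rot: [0.0, 1.0, 0.0, 0.001]
contact_force: [0.1, 0.3, -0.2]
width: 0.0189
```

step_arm(moves=[0,0,0.001,0,1,0,0,0.001,0,1])

```text
clock: 24.7
position: [0.6017, -0.1334, 0.0258]
ee_rot: [0.0, 1.0, 0.0, 0.0]
contact_force: [-1.0, 0.1, -1.1]
width: 0.0192
```

step_arm(moves=[0,0,0.001,0,1,0,0,0.001,0,1])

```text
clock: 24.9
position: [0.6016, -0.1333, 0.0251]
ee_rot: [0.0, 1.0, 0.0, 0.0]
contact_force: [1.0, 0.5, -0.1]
width: 0.0192
```

step_arm(moves=[0,0,0.001,0,1,0,0,0.001,0,1])

```text
clock: 25.1
position: [0.6016, -0.1334, 0.025]
ee_rot: [0.0, 1.0, 0.0, 0.0]
contact_force: [-1.5, -0.2, 4.0]
width: 0.0192
```

Contact. Next I release, retreat up, move clear of the top view and check.

step_arm(moves=[0,0,0,0,0.4,0,0,0,0,0,0,0,0,0,-1,0,0,0,0,-1,0,0,0,0,-1])

```text
clock: 25.6
position: [0.6016, -0.1333, 0.0244]
ee_rot: [0.0, 1.0, 0.0, -0.0]
contact_force: [-0.0, -0.1, 0.1]
width: 0.0819
```

step_arm(moves=[0,0,-0.06,0,-1,0,0,-0.15,0,-1,0,0,-0.25,0,-1,0,0,-0.34,0,-1,0,0,-0.36,0,-1])

```text
clock: 26.1
position: [0.6046, -0.1343, 0.211]
ee_rot: [0.002, 1.0, 0.0, 0.005]
contact_force: [0.7, -0.6, -0.3]
width: 0.0851
```

step_arm(moves=[-0.4,-0.2,0,0,-1,-0.4,-0.2,0,0,-1,-0.4,-0.2,0,0,-1,-0.4,-0.2,0,0,-1,-0.4,-0.2,0,0,-1])

```text
clock: 26.6
position: [0.3964, -0.0313, 0.2034]
ee_rot: [-0.001, 1.0, 0.0, -0.002]
contact_force: [0.4, 0.2, -0.1]
width: 0.0856
```

step_arm(moves=[-0.16,-0.1,0,0,-1,-0.16,-0.1,0,0,-1,-0.16,-0.1,0,0,-1,-0.16,-0.1,0,0,-1,-0.16,-0.1,0,0,-1])

```text
clock: 27.1
position: [0.3227, 0.0163, 0.2047]
ee_rot: [0.0, 1.0, -0.0, 0.001]
contact_force: [-0.8, -0.0, -0.3]
width: 0.0856
```

```bash
python3 - <<'E'
from w import *
print(manip.get_state()["clock"]);g=get_image("top");h=get_image("scene")
B=[("L",[.5902,.1407,.072]),("l",[.623,-.2847,.062]),("s",[.4383,-.2814,.052]),("ss",[.6025,-.1326,.042])];rows=[]
for G in(g,h):
    r=[]
    for n,X in B:
        u=proj(cam(G),X);x,y=[int(v) for v in u];print(n,u.round(1),x-24,y-20);r.append(cv2.resize(G["frame"][y-20:y+28,x-24:x+24],(192,192),interpolation=cv2.INTER_CUBIC))
    rows.append(np.hstack(r))
t=cv2.resize(g["frame"][130:290,100:460],(768,341))
cv2.imwrite("pics/f.png",np.clip(np.vstack(rows[:2]+[t[:210]])*1.3,0,255).astype(np.uint8))
cv2.imwrite("pics/ft.png",g["frame"])
E
```

```text
27.1
L [223.  177.7] 199 157
l [416.2 162.1] 392 142
s [417.8 246. ] 393 225
ss [346.4 174. ] 322 153
L [354.6 239.1] 330 219
l [107.6 275.2] 83 255
s [127.8 216.8] 103 196
ss [202.  268.7] 178 248
```

View pics/f.png

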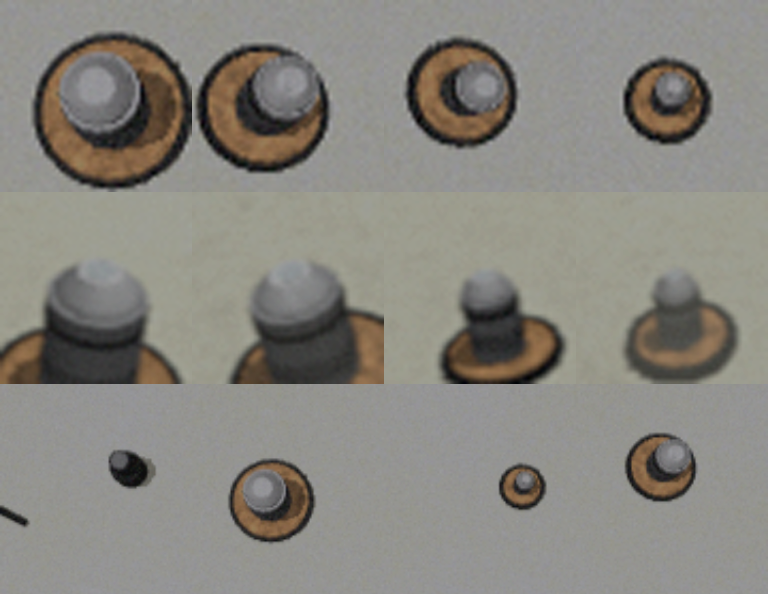

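View pics/ft.png

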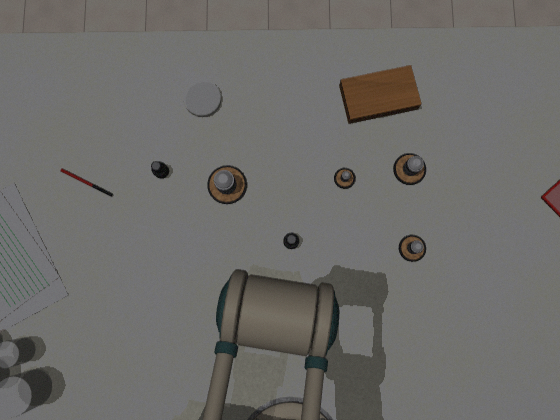

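All four stand upright on their bases. In the top view the shortest's nose is at (345.8,173.9), and I predicted (346.4,174.0). The eyepieces are still at (159,169) and (291,241).

```bash
python3 -c "
from rig import job;print(job.sign_off())"
```

```text
the job is handed in; nothing more can be done
None
```

All four objectives are standing upright, nose up, on their own bases. I placed them longest to shortest and released each before taking the next. I then handed the job in at about 27 s on the robot clock.

- **Placement:** in the top camera view, each nose was within about 1.5 mm of its base's axis. The shortest was furthest off, at about 1.3 mm. All four were still standing in the last top and scene pictures.
- **Eyepieces:** both are where they started in the top view, at pixels (159,169) and (291,241).
- **Forces:** no wrist-force reading went above about 7 N. The gripper was open and about 0.2 m above the bench, clear of everything, at hand-in.
- **Checks that disagreed:** the wrist camera differed from the overhead estimate by up to about 2 mm in two ways. One was the second-longest objective before I grasped it. The other was the sideways position of the second-largest and third-largest bases, and I aimed between the two values there. One wrist view of the longest objective, taken while the arm was still settling, was about 5 px off. The later top view put that objective on centre.

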